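# Swing in the tote's bail arms and stack the parts tray on them

### The arm

A 6-joint arm with a two-finger parallel gripper is mounted at the origin on the work surface. World frame = base frame: x ahead of the robot, y to its left, z up, the work surface at z = 0. Lengths are in m, angles in rad, forces in N, time in s.
With the tool pointing down it reaches from about 0.3 to 0.75 m from the base axis. Payload 8.5 kg.
Tool frame: the origin (TCP) lies midway between the tips of the shut fingers; the grasp point (between the pads) lies 19 mm behind it; z points along the fingers, y is the direction in which the jaws open and shut (so a half turn about z gives the same grasp; the last joint's range is limited). The gripper opens to 85 mm and grips with 20 to 120 N. Pads are 22 mm wide; open, the fingers measure 114 mm over their backs; the gripper's body (76 mm by 85 mm) begins 54 mm behind the grasp point. The pads swing forward as they close: fully open they stand 13 mm farther back than shut.
Start: joints at [-1.468, 0.381, 1.297, -0, 1.464, -0.215], TCP at [0.172, -0.522, 0.231] pointing down, gripper open.
Joint ranges: [-3.11, 3.11], [-0.89, 2.33], [0.22, 2.48], [-1.42, 4.56], [0.17, 2.85], [-2.88, 2.88]. Speed limits (rad/s): [2.39, 2.39, 3.14, 3.14, 3.14, 3.14].

### API

Orientations are given as a unit quaternion [w, x, y, z].
In Python, from rig import arm, vision, order gives the robot as it stands. The module is installed in compiled form; this text tells all that it offers.
- The arm moves only by the tool move_arm, never from a script. Its argument "steps" is a list of rows, each an object of numbers: "tx", "ty", "tz": the shift along the tool's x, y, z scaled (see below); "roll": the turn about the tool's z scaled (see below). A call has 1 to 8 rows; each row shifts and turns the commanded pose from where the row before left it, along the tool's axes as they then stand; what a row does not reach is not made up. The controller multiplies each number of a shift by 40 cm and each number of a turn by 0.15 rad. A row lasts 1/8 s, in which the tool goes at most 62.5 mm and 10.7 degrees, less where a joint would pass 70% of its speed; a pose out of reach is approached as far as the arm can. A call with a number of a shift or a turn outside -1 to 1 is refused whole. A call with a gripper value outside its range is refused whole. "jaw" is the opening, from -1 (shut) to 1 (fully open), set as the call begins (left out, the last holds). The fingers move at their own pace and stop on an object; "grip_force" is the grip in N (left out, the last holds). Time passes only in rows, so rows that do not move let the fingers close. It gives the time, the measured TCP pose, the force and the opening at its end, in the units of the state.
- arm.state(): the state, without advancing time (a new reading comes with each control period).
- vision.get_image(name): name is "side" or "top"; returns a dict with "color" (384x512x3 uint8, blue, green, red), "z_map" (384x512 float32, m along the optical axis (not along the pixel's ray), 0 where there is no reading), "intrinsics" (3x3 intrinsics, pixels), "R" (3x3) and "t" (3): a world point X has camera coordinates R X + t. Camera axes: x right, y down, z forward; pixel columns grow to the right and rows downward; lengths in m; the calibration is good to about 2 mm. A picture is of the moment at which its call begins.
- order.job_done(): hands the job in, once; it reports no verdict.
The state is a dict: "time_s": time; "joints": joint angles; "joint_velocities": joint speeds; "tau": joint torques, N m; "position": TCP position; "tool_rot": TCP orientation; "contact_force": force on the tool from outside, world axes, zero at the start; "wrist_torque": the same for the moment, N m; "gripper_width": opening from 0.0 (shut) to 1.0 (fully open).
Only numpy, scipy, OpenCV 4.12 (cv2) and the standard library are available. Lean on these libraries where they do the work, as an engineer would, in place of code of your own. Each camera call takes 0.05 s, during which the arm holds its last target. There are 200 camera calls.

### The job

Swing both bail arms of the blue tote fully in over its mouth, then pick up the loaded grey tray by its handle and stack it on the two bars, centred over the tote and with its long side along the tote's long side. Set it down on the bars rather than dropping it, keep it level throughout, and do not shift or tip the four things standing close by.

Things in the scene. Friction and masses are not known exactly. Their poses are not given: they have to be found in the camera images.
- tote: Blue open plastic tote, 200 (its x) x 150 (its y) x 100 mm high, walls 6 mm, filled to about 52 mm with forgings, too heavy to move. Origin: centre of its underside, on the bench; z up. Two U-shaped steel bail arms: arm a (yellow sleeve) at its +x end, arm b (red sleeve) at its -x end.
- bail_a (a joint): Angle (rad) of bail arm a about its level pivot axis, parallel to the tote's y. 0: fully out, arm level, cross bar beyond the +x end wall; grows as the bar swings up (1.57 upright) and over; 2.80: fully in, at its stop, bar lying across the mouth just above the long rims (41 mm from the tote's middle, bar top 110 mm above bench). Stiff: stays where left; about 2 N at the bar turns it.
- bail_a_pivot (a point): Middle of the pivot axis of bail arm a, fixed in the tote: on its centre line, 90 mm from its middle towards +x, 88 mm above the bench.
- bail_a_bar (a point): Middle of the straight cross bar of bail arm a: a U of round steel bar 10 mm thick (12.4 mm look at the yellow sleeve over its middle 70 mm), the cross bar parallel to the tote's y and 164 mm long, 52 mm from the pivot axis. The two legs run outside the long walls.
- bail_b (a joint): Angle (rad) of bail arm b about its level pivot axis, parallel to the tote's y. 0: fully out, arm level, cross bar beyond the -x end wall; grows as the bar swings up (1.57 upright) and over; 2.80: fully in, at its stop, bar lying across the mouth just above the long rims (41 mm from the tote's middle, bar top 110 mm above bench). Stiff: stays where left; about 2 N at the bar turns it.
- bail_b_pivot (a point): Middle of the pivot axis of bail arm b, fixed in the tote: on its centre line, 90 mm from its middle towards -x, 88 mm above the bench.
- bail_b_bar (a point): Middle of the straight cross bar of bail arm b: a U of round steel bar 10 mm thick (12.4 mm look at the red sleeve over its middle 70 mm), the cross bar parallel to the tote's y and 164 mm long, 52 mm from the pivot axis. The two legs run outside the long walls.
- tray_center (a point): Centre (52.5 mm above its underside) of the loose grey tray: 160 (its x) x 120 (its y) mm, walls 50 mm high, 105 mm high over its handle, about 0.6 kg, small forgings fixed inside, lying below 40 mm. It would drop into the tote were the arms out. Turned half round about z it is the same.
- tray_handle (a point): Centre of the tray's orange handle bar, 142 mm long along the tray's x, 22 mm wide (y), 20 mm high, 95 mm above the tray's underside, over its middle, held by a post at each end (open beneath in between).
- oil_can_mid (a point): Bystander: round red steel oil can, diameter 60 mm, height 180 mm; this point is on its axis half-way up. It starts standing on the bench close beside the tote or the tray.
- forging_mid (a point): Bystander: bare steel forged hinge lug standing on its foot, 62 x 40 x 90 mm high; this point is on its axis half-way up. It starts standing on the bench close beside the tote or the tray.
- timber_mid (a point): Bystander: dark timber block, 60 x 50 x 70 mm high; this point is on its axis half-way up. It starts standing on the bench close beside the tote or the tray.
- grease_jar_mid (a point): Bystander: round yellow jar with black cap, diameter 66 mm, height 85 mm; this point is on its axis half-way up. It starts standing on the bench close beside the tote or the tray.
Not all that is in view belongs to the job. Leave any green look-alike of the part that bears tray_center alone.

How it is judged:
By the outcome, as a careful person would: the job done as asked, in the order asked, and still so for the second after the job is handed in, with the robot touching nothing.
It also fails if it takes over 72 s, if anything falls off the work surface, if the arm or the gripper's body presses on something with over 40 N, if the wrist force passes 120 N, or if a joint passes its speed limit or range.

## Working session

There is one attempt and no reset: what is moved stays moved. The work goes in short steps, Python scripts to look and compute and a tool call to move; the robot and the scene stay as the last step left them, time stands still between calls to the robot, and variables do not carry over. Pictures are saved under pics/ and viewed, on a budget of 10 in all, crops included, one or two more only if the job needs it, and the job is handed in when it is done.

Besides the shell and the picture viewer there is one more tool, called after ">>>" by a JSON object that holds its "api" and its "payload", one argument or row to a line. move_arm: Moves the arm, as the interface text tells. Shifts and turns lie within -1 to 1; 1 stands for 40 cm of shift or 0.15 rad of turn. Its arguments: {"type":"object","properties":{"steps":{"type":"array"},"jaw":{"type":"number"},"grip_force":{"type":"number"}},"required":["steps"]}

```bash
mkdir -p pics; cat > h.py <<'E'
import numpy as np, cv2
from rig import arm, vision, order
def cap(name):
    d=vision.get_image(name); return d
def pts(d):
    z=d['z_map']; K=np.array(d['intrinsics']); h,w=z.shape
    u,v=np.meshgrid(np.arange(w),np.arange(h))
    c=np.stack([(u-K[0,2])/K[0,0]*z,(v-K[1,2])/K[1,1]*z,z],-1)
    return (c-np.array(d['t']))@np.array(d['R'])   # R^T (c-t)
def ray(d,u,v,zp):
    K=np.array(d['intrinsics']);R=np.array(d['R']);t=np.array(d['t'])
    r=R.T@np.array([(u-K[0,2])/K[0,0],(v-K[1,2])/K[1,1],1.]); o=-R.T@t
    return o+r*(zp-o[2])/r[2]
E
python3 - <<'E'
from h import *
for n in('top','side'):
    d=cap(n); cv2.imwrite(f'pics/{n}0.png',d['color']); np.save(f'{n}0.npy',d,allow_pickle=True)
    print(n,d['intrinsics'],-np.array(d['R']).T@d['t'],d['R'])
print(arm.state())
E
```

```text
top [[349.59977266   0.         259.8071688 ]
 [  0.         349.59977266 188.97324238]
 [  0.           0.           1.        ]] [ 0.36797484 -0.04927384  0.97859123] [[-0.02637368 -0.99935089 -0.02454024]
 [-0.98602549  0.03004585 -0.16386269]
 [ 0.16449365  0.01987564 -0.98617787]]
side [[408.19919664   0.         257.49260147]
 [  0.         408.19919664 192.89219183]
 [  0.           0.           1.        ]] [0.18527622 0.66408794 0.92909426] [[-0.90691323 -0.42127678  0.00585484]
 [-0.31828003  0.67594706 -0.6646754 ]
 [ 0.27605475 -0.60466639 -0.74710932]]
{'time_s': 0.1, 'joints': array([-1.46831348e+00,  3.81132837e-01,  1.29814811e+00, -5.00791030e-06,
        1.46360390e+00, -2.15280362e-01]), 'joint_velocities': array([-7.79326413e-04, -2.06586591e-03, -3.09764305e-03,  9.15214703e-05,
        1.35623566e-03, -8.48155850e-04]), 'tau': array([ 2.19720459e-03, -4.49224091e+01, -2.31658441e+01, -2.55107097e-04,
        3.67034721e-03,  8.73906686e-06]), 'position': array([ 0.17182325, -0.52220105,  0.23078369]), 'tool_rot': array([-6.45209469e-04,  9.87404598e-01,  1.58214227e-01,  3.39342711e-05]), 'contact_force': array([-0.43945079,  0.26827153, -0.39487802]), 'wrist_torque': array([ 0.02582171, -0.01041641,  0.01153228]), 'gripper_width': 1.0016479124299678}
```

View pics/top0.png

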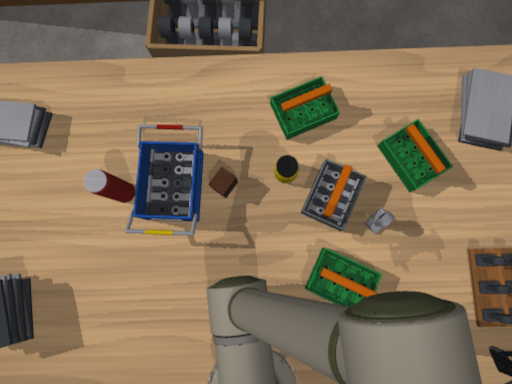

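View pics/side0.png

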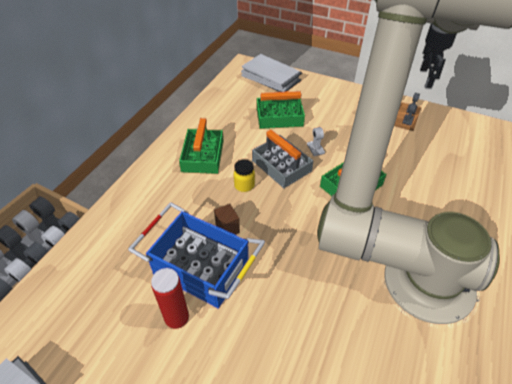

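The top view shows the tote at about (168,180), with the red sleeve at (170,127) and the yellow at (158,232), both arms out. The grey tray is at (335,195) with its handle running (347,170)-(330,215). The oil can (100,185), timber (222,180), jar (287,168) and lug (380,220) stand nearby. The side view agrees.

```bash
cat >> h.py <<'E'
def mask(d,col,roi=None):
    hsv=cv2.cvtColor(d['color'],cv2.COLOR_BGR2HSV)
    rg={'yellow':((22,120,90),(34,255,255)),'red':((0,170,80),(6,255,255)),'orange':((7,170,120),(18,255,255)),'blue':((105,150,40),(125,255,255))}[col]
    m=cv2.inRange(hsv,*rg)
    if roi:
        k=np.zeros_like(m);k[roi[1]:roi[3],roi[0]:roi[2]]=1;m=m*k
    return m>0
def line(P):
    c=np.median(P,0); e=np.linalg.svd(P-P.mean(0),full_matrices=False)[2][0]; s=(P-c)@e
    return c+e*(s.max()+s.min())/2, e, np.ptp(s)
E
python3 - <<'E'
from h import *
np.set_printoptions(precision=4,suppress=True)
T=np.load('top0.npy',allow_pickle=True).item();S=np.load('side0.npy',allow_pickle=True).item()
R={('top','red'):(140,115,200,140),('top','yellow'):(130,222,190,245),('top','orange'):(315,155,365,225),('top','blue'):(120,130,210,230),
('side','red'):(130,205,165,240),('side','yellow'):(230,245,265,290),('side','orange'):(260,125,305,165),('side','blue'):(140,200,260,310)}
for n,d in(('top',T),('side',S)):
    P=pts(d)
    for c in('red','yellow','orange'):
        m=mask(d,c,R[n,c])&(d['z_map']>0); v,u=np.nonzero(m); p=P[m]; c0,e,l=line(p)
        print(n,c,m.sum(),u.mean(),v.mean(),'mid',c0,'dir',e,'len',l,np.percentile(p[:,2],[5,95]))
    m=mask(d,'blue',R[n,'blue'])&(P[...,2]>.095)&(P[...,2]<.106); r=cv2.minAreaRect(P[m][:,:2].astype(np.float32)*1000); print('rim',m.sum(),r,np.median(P[m][:,2]))
P=pts(T)
# bystanders by height blobs in top
for nm,(a,b,c,e),zl,zh in(('can',(80,160,140,210),.165,.2),('timber',(205,160,240,200),.06,.08),('jar',(270,150,305,190),.075,.1),('lug',(360,200,400,240),.02,.1),('trayrim',(295,155,370,235),.04,.06)):
    k=np.zeros(P.shape[:2],bool);k[b:e,a:c]=1;k&=(P[...,2]>zl)&(P[...,2]<zh);q=P[k]
    if len(q):print(nm,len(q),cv2.minAreaRect(q[:,:2].astype(np.float32)*1000),q[:,2].max(),q[:,2].min())
E
```

```text
top red 97 168.659793814433 126.54639175257732 mid [0.6885 0.2046 0.1014] dir [-0.0496 -0.9986  0.0177] len 0.06700026899316856 [0.0966 0.1043]
top yellow 126 159.17460317460316 231.73809523809524 mid [0.4133 0.2415 0.106 ] dir [ 0.0387  0.8969 -0.4406] len 0.10987731521255711 [0.1131 0.1198]
top orange 452 337.55309734513276 190.19026548672565 mid [ 0.5049 -0.2274  0.1052] dir [-0.8954  0.4453 -0.0011] len 0.1380261123485683 [0.1022 0.1076]
rim 525 ((548.507080078125, 211.92822265625), (150.39256286621094, 197.2294464111328), 86.20765686035156) 0.10035081420637187
side red 75 151.33333333333334 224.72 mid [0.6899 0.2052 0.0997] dir [-0.0636 -0.998  -0.0007] len 0.06438247720260679 [0.0963 0.102 ]
side yellow 146 246.0068493150685 267.06164383561645 mid [0.4192 0.1747 0.082 ] dir [-0.088   0.8218  0.563 ] len 0.17818452354240324 [0.1091 0.1177]
side orange 304 283.2631578947368 143.97697368421052 mid [ 0.5136 -0.2259  0.1028] dir [-0.899   0.4374  0.0205] len 0.14848578596979586 [0.0896 0.107 ]
rim 596 ((550.9255981445312, 213.7926025390625), (151.39927673339844, 199.61917114257812), 86.64892578125) 0.09879694554322616
can 529 ((534.2633666992188, 354.0666809082031), (57.60954284667969, 55.99753952026367), 18.189212799072266) 0.18488605739545463 0.1651598802268539
timber 429 ((547.30810546875, 69.75239562988281), (49.93772506713867, 59.66908645629883), 52.918495178222656) 0.07485448286800882 0.06031569728820299
jar 383 ((577.8947143554688, -102.76702880859375), (55.06784439086914, 54.908451080322266), 87.72303771972656) 0.08926502537810804 0.07545391712584662
lug 193 ((433.1141662597656, -349.36505126953125), (24.789230346679688, 37.94206237792969), 44.16350555419922) 0.09207209970181118 0.020354398949080862
trayrim 478 ((518.9116821289062, -203.2890167236328), (175.8272247314453, 160.461181640625), 63.59191131591797) 0.059870043606671745 0.04004009182071984
```

>>> {"api": "move_arm", "payload": {
  "steps": [
    {"roll": -0.992},
    {"roll": -0.992},
    {"roll": -0.992},
    {"roll": -0.992},
    {"roll": -0.992},
    {"roll": -0.992},
    {"roll": -0.992},
    {"roll": -0.992}
  ],
  "jaw": -0.2,
  "grip_force": 25
}}

```text
validation failed for argument at $.st...
```

>>> {"api": "move_arm", "payload": {
  "steps": [
    {"tx": 0.12, "ty": 0.064},
    {"tx": 0.12, "ty": 0.064},
    {"tx": 0.12, "ty": 0.064},
    {"tx": 0.12, "ty": 0.064},
    {"tx": 0.12, "ty": 0.064},
    {"tx": 0.12, "ty": 0.064},
    {"tx": 0.12, "ty": 0.064},
    {"tx": 0.12, "ty": 0.064}
  ]
}}

```text
validation failed for argument at $.st...
```

>>> {"api": "move_arm", "payload": {
  "steps": [
    {"tx": 0.116, "ty": -0.004},
    {"tx": 0.116, "ty": -0.004},
    {"tx": 0.116, "ty": -0.004},
    {"tx": 0.116, "ty": -0.004},
    {"tx": 0.116, "ty": -0.004},
    {"tx": 0.116, "ty": -0.004},
    {"tx": 0.116, "ty": -0.004},
    {}
  ]
}}

```text
validation failed for argument at $.st...
```

>>> {"api": "move_arm", "payload": {
  "steps": [
    {"tx": 0, "ty": 0, "tz": 0, "roll": -0.992},
    {"tx": 0, "ty": 0, "tz": 0, "roll": -0.992},
    {"tx": 0, "ty": 0, "tz": 0, "roll": -0.992},
    {"tx": 0, "ty": 0, "tz": 0, "roll": -0.992},
    {"tx": 0, "ty": 0, "tz": 0, "roll": -0.992},
    {"tx": 0, "ty": 0, "tz": 0, "roll": -0.992},
    {"tx": 0, "ty": 0, "tz": 0, "roll": -0.992},
    {"tx": 0, "ty": 0, "tz": 0, "roll": -0.992}
  ],
  "jaw": -0.2,
  "grip_force": 25
}}

```text
time_s: 1.1
position: [0.1719, -0.5223, 0.2309]
tool_rot: [-0.0, 0.727, 0.686, 0.0]
contact_force: [0.9, 0.8, -0.0]
gripper_width: 0.4
```

>>> {"api": "move_arm", "payload": {
  "steps": [
    {"tx": 0.12, "ty": 0.064, "tz": 0, "roll": 0},
    {"tx": 0.12, "ty": 0.064, "tz": 0, "roll": 0},
    {"tx": 0.12, "ty": 0.064, "tz": 0, "roll": 0},
    {"tx": 0.12, "ty": 0.064, "tz": 0, "roll": 0},
    {"tx": 0.12, "ty": 0.064, "tz": 0, "roll": 0},
    {"tx": 0.12, "ty": 0.064, "tz": 0, "roll": 0},
    {"tx": 0.12, "ty": 0.064, "tz": 0, "roll": 0},
    {"tx": 0.12, "ty": 0.064, "tz": 0, "roll": 0}
  ]
}}

```text
time_s: 2.1
position: [0.4009, -0.1503, 0.2313]
tool_rot: [-0.0, 0.729, 0.685, -0.0]
contact_force: [0.6, -1.2, -0.8]
gripper_width: 0.397
```

>>> {"api": "move_arm", "payload": {
  "steps": [
    {"tx": 0.116, "ty": -0.004, "tz": 0, "roll": 0},
    {"tx": 0.116, "ty": -0.004, "tz": 0, "roll": 0},
    {"tx": 0.116, "ty": -0.004, "tz": 0, "roll": 0},
    {"tx": 0.116, "ty": -0.004, "tz": 0, "roll": 0},
    {"tx": 0.116, "ty": -0.004, "tz": 0, "roll": 0},
    {"tx": 0.116, "ty": -0.004, "tz": 0, "roll": 0},
    {"tx": 0.116, "ty": -0.004, "tz": 0, "roll": 0},
    {"tx": 0, "ty": 0, "tz": 0, "roll": 0}
  ]
}}

```text
time_s: 3.1
position: [0.4089, 0.1751, 0.231]
tool_rot: [-0.0, 0.727, 0.686, -0.0]
contact_force: [0.3, -1.1, -0.4]
gripper_width: 0.398
```

```bash
python3 - <<'E'
from h import *
np.set_printoptions(precision=4,suppress=True)
for n,c,roi in(('top','yellow',(130,222,190,245)),('side','yellow',(230,245,265,290))):
    d=np.load(n+'0.npy',allow_pickle=True).item();P=pts(d);m=mask(d,c,roi)&(P[...,2]>.105)
    c0,e,l=line(P[m]);print(n,m.sum(),c0,e,l)
E
```

```text
top 124 [0.3903 0.0779 0.5376] [ 0.0498  0.3144 -0.948 ] 0.9182436287492496
side 143 [0.3044 0.4501 0.5071] [ 0.2348 -0.4848 -0.8425] 0.9745118064787102
```

>>> {"api": "move_arm", "payload": {
  "steps": [
    {"tx": 0.058, "ty": 0, "tz": 0, "roll": 0},
    {"tx": 0.058, "ty": 0, "tz": 0, "roll": 0},
    {"tx": 0, "ty": 0, "tz": 0.09, "roll": 0},
    {"tx": 0, "ty": 0, "tz": 0.09, "roll": 0},
    {"tx": 0, "ty": 0, "tz": 0, "roll": 0}
  ]
}}

```text
time_s: 3.72
position: [0.4113, 0.2182, 0.1577]
tool_rot: [-0.001, 0.729, 0.684, -0.002]
contact_force: [0.3, -0.5, 0.7]
gripper_width: 0.398
```

```bash
python3 - <<'E'
from h import *
np.set_printoptions(precision=4,suppress=True)
for n,c,roi in(('top','yellow',(130,222,190,245)),('side','yellow',(230,245,265,290))):
    d=np.load(n+'0.npy',allow_pickle=True).item();P=pts(d);m=mask(d,c,roi)&(P[...,2]>.105)&(P[...,2]<.13)
    c0,e,l=line(P[m]);print(n,m.sum(),c0,e,l)
d=cap('side');cv2.imwrite('pics/s1.png',cv2.resize(d['color'][170:330,110:320],None,fx=3,fy=3))
E
```

```text
top 123 [0.4126 0.2205 0.1172] [-0.0558 -0.9984 -0.0121] 0.06783860700194198
side 142 [0.4136 0.2227 0.1153] [-0.0645 -0.9979 -0.0034] 0.06956353588038348
```

View pics/s1.png

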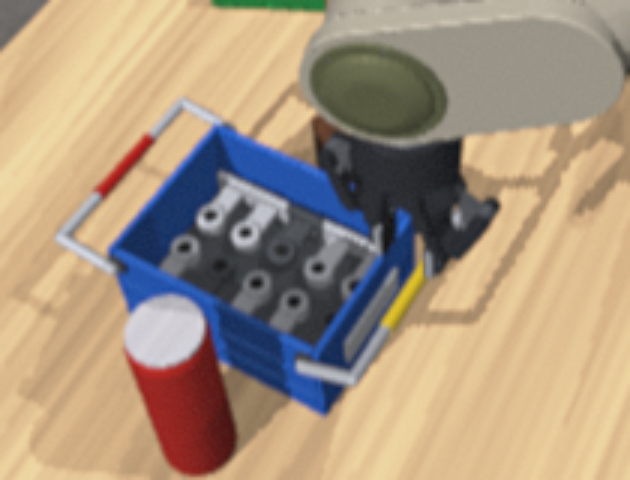

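The fingers straddle the yellow bar, one at (380,230) and the other at (435,260). I'll narrow them, descend and grip.

>>> {"api": "move_arm", "payload": {
  "steps": [
    {"tx": 0, "ty": 0.004, "tz": 0, "roll": 0},
    {"tx": 0.008, "ty": 0, "tz": 0, "roll": 0},
    {"tx": 0, "ty": 0, "tz": 0.055, "roll": 0},
    {"tx": 0, "ty": 0, "tz": 0.055, "roll": 0},
    {"tx": 0, "ty": 0, "tz": 0.055, "roll": 0},
    {"tx": 0, "ty": 0, "tz": 0, "roll": 0}
  ],
  "jaw": -0.42
}}

```text
time_s: 4.53
position: [0.4138, 0.2223, 0.093]
tool_rot: [-0.0, 0.729, 0.685, -0.001]
contact_force: [0.5, 0.4, -0.4]
gripper_width: 0.29
```

>>> {"api": "move_arm", "payload": {
  "steps": [
    {"tx": 0, "ty": 0, "tz": 0, "roll": 0},
    {"tx": 0, "ty": 0, "tz": 0, "roll": 0},
    {"tx": 0, "ty": 0, "tz": 0, "roll": 0},
    {"tx": 0, "ty": 0, "tz": 0, "roll": 0}
  ],
  "jaw": -1
}}

```text
time_s: 5.03
position: [0.4124, 0.2225, 0.094]
tool_rot: [-0.001, 0.729, 0.685, -0.001]
contact_force: [-7.4, 1.8, 0.7]
gripper_width: 0.105
```

>>> {"api": "move_arm", "payload": {
  "steps": [
    {"tx": 0, "ty": 0.0215, "tz": -0.0325, "roll": 0},
    {"tx": 0, "ty": 0.03, "tz": -0.025, "roll": 0},
    {"tx": 0, "ty": 0.036, "tz": -0.015, "roll": 0},
    {"tx": 0, "ty": 0.039, "tz": -0.0035, "roll": 0},
    {"tx": 0, "ty": 0, "tz": 0, "roll": 0}
  ]
}}

```text
time_s: 5.65
position: [0.4658, 0.2193, 0.1252]
tool_rot: [0.001, 0.729, 0.685, 0.001]
contact_force: [-0.4, 0.9, 5.7]
gripper_width: 0.105
```

>>> {"api": "move_arm", "payload": {
  "steps": [
    {"tx": 0, "ty": 0.038, "tz": 0.008, "roll": 0},
    {"tx": 0, "ty": 0.034, "tz": 0.019, "roll": 0},
    {"tx": 0, "ty": 0.027, "tz": 0.028, "roll": 0},
    {"tx": 0, "ty": 0.0173, "tz": 0.035, "roll": 0},
    {"tx": 0, "ty": 0, "tz": 0, "roll": 0}
  ]
}}

```text
time_s: 6.28
position: [0.5081, 0.2165, 0.0864]
tool_rot: [-0.003, 0.729, 0.685, -0.003]
contact_force: [-15.9, 3.0, 7.3]
gripper_width: 0.105
```

>>> {"api": "move_arm", "payload": {
  "steps": [
    {"tx": 0, "ty": 0, "tz": 0.01, "roll": 0},
    {"tx": 0, "ty": 0, "tz": 0, "roll": 0}
  ]
}}

```text
time_s: 6.52
position: [0.5081, 0.2166, 0.085]
tool_rot: [-0.002, 0.729, 0.685, -0.002]
contact_force: [-23.1, 1.3, 30.1]
gripper_width: 0.105
```

>>> {"api": "move_arm", "payload": {
  "steps": [
    {"tx": 0, "ty": 0, "tz": 0, "roll": 0},
    {"tx": 0, "ty": 0, "tz": 0, "roll": 0},
    {"tx": 0, "ty": 0, "tz": 0, "roll": 0},
    {"tx": 0, "ty": 0, "tz": -0.06, "roll": 0},
    {"tx": 0, "ty": 0, "tz": -0.08, "roll": 0},
    {"tx": 0, "ty": 0, "tz": -0.08, "roll": 0},
    {"tx": 0, "ty": 0, "tz": 0, "roll": 0}
  ],
  "jaw": -0.42
}}

```text
time_s: 7.4
position: [0.5123, 0.2163, 0.1736]
tool_rot: [0.001, 0.729, 0.685, 0.002]
contact_force: [0.2, -0.4, -1.1]
gripper_width: 0.286
```

>>> {"api": "move_arm", "payload": {
  "steps": [
    {"tx": 0, "ty": 0.148, "tz": 0, "roll": 0},
    {"tx": 0, "ty": 0.148, "tz": 0, "roll": 0},
    {"tx": 0, "ty": 0.148, "tz": 0, "roll": 0},
    {"tx": 0, "ty": 0, "tz": 0, "roll": 0}
  ]
}}

```text
time_s: 7.9
position: [0.691, 0.2037, 0.1674]
tool_rot: [-0.001, 0.73, 0.684, -0.001]
contact_force: [0.0, -0.7, -0.6]
gripper_width: 0.292
```

```bash
python3 - <<'E'
from h import *
np.set_printoptions(precision=4,suppress=True)
d=cap('side');P=pts(d)
for c,roi in(('yellow',(180,190,290,290)),('red',(130,205,165,240))):
    m=mask(d,c,roi)&(P[...,2]>.085)&(P[...,2]<.13)
    print(c,m.sum(),*line(P[m]))
print(arm.state()['position'])
E
```

```text
yellow 133 [0.5089 0.2167 0.1104] [-0.0498 -0.9987 -0.0075] 0.06788087075834062
red 69 [0.69   0.2051 0.0996] [-0.0664 -0.9978 -0.0025] 0.06627284207888548
[0.689  0.2044 0.1684]
```

>>> {"api": "move_arm", "payload": {
  "steps": [
    {"tx": 0, "ty": 0, "tz": 0.076, "roll": 0},
    {"tx": 0, "ty": 0, "tz": 0.076, "roll": 0},
    {"tx": 0, "ty": 0, "tz": 0.076, "roll": 0},
    {"tx": 0, "ty": 0, "tz": 0, "roll": 0}
  ]
}}

```text
time_s: 8.45
position: [0.686, 0.2052, 0.0781]
tool_rot: [-0.002, 0.729, 0.685, -0.002]
contact_force: [0.4, -0.7, 0.4]
gripper_width: 0.29
```

>>> {"api": "move_arm", "payload": {
  "steps": [
    {"tx": 0, "ty": 0, "tz": 0, "roll": 0},
    {"tx": 0, "ty": 0, "tz": 0, "roll": 0},
    {"tx": 0, "ty": 0, "tz": 0, "roll": 0},
    {"tx": 0, "ty": 0, "tz": 0, "roll": 0}
  ],
  "jaw": -1
}}

```text
time_s: 8.95
position: [0.6898, 0.2052, 0.0829]
tool_rot: [0.002, 0.729, 0.685, 0.002]
contact_force: [5.3, 0.4, -1.4]
gripper_width: 0.107
```

>>> {"api": "move_arm", "payload": {
  "steps": [
    {"tx": 0, "ty": -0.011, "tz": -0.0375, "roll": 0},
    {"tx": 0, "ty": -0.0215, "tz": -0.0325, "roll": 0},
    {"tx": 0, "ty": -0.03, "tz": -0.025, "roll": 0},
    {"tx": 0, "ty": -0.036, "tz": -0.015, "roll": 0},
    {"tx": 0, "ty": -0.039, "tz": -0.0035, "roll": 0},
    {"tx": 0, "ty": 0, "tz": 0, "roll": 0}
  ]
}}

```text
time_s: 9.7
position: [0.634, 0.2087, 0.1301]
tool_rot: [0.002, 0.729, 0.685, 0.003]
contact_force: [-1.3, -0.7, 11.7]
gripper_width: 0.101
```

>>> {"api": "move_arm", "payload": {
  "steps": [
    {"tx": 0, "ty": -0.038, "tz": 0.008, "roll": 0},
    {"tx": 0, "ty": -0.034, "tz": 0.019, "roll": 0},
    {"tx": 0, "ty": -0.027, "tz": 0.028, "roll": 0},
    {"tx": 0, "ty": -0.0173, "tz": 0.035, "roll": 0},
    {"tx": 0, "ty": 0, "tz": 0, "roll": 0}
  ]
}}

```text
time_s: 10.32
position: [0.5898, 0.2116, 0.0933]
tool_rot: [0.003, 0.729, 0.685, 0.004]
contact_force: [6.4, 0.7, 6.9]
gripper_width: 0.105
```

>>> {"api": "move_arm", "payload": {
  "steps": [
    {"tx": 0, "ty": 0, "tz": 0.012, "roll": 0},
    {"tx": 0, "ty": 0, "tz": 0, "roll": 0}
  ]
}}

```text
time_s: 10.58
position: [0.5899, 0.2119, 0.0914]
tool_rot: [0.003, 0.729, 0.685, 0.005]
contact_force: [-2.4, -1.2, 26.3]
gripper_width: 0.099
```

>>> {"api": "move_arm", "payload": {
  "steps": [
    {"tx": 0, "ty": 0, "tz": 0, "roll": 0},
    {"tx": 0, "ty": 0, "tz": 0, "roll": 0},
    {"tx": 0, "ty": 0, "tz": 0, "roll": 0},
    {"tx": 0, "ty": 0, "tz": -0.1, "roll": 0},
    {"tx": 0, "ty": 0, "tz": -0.1, "roll": 0},
    {"tx": 0, "ty": 0, "tz": -0.1, "roll": 0},
    {"tx": 0, "ty": 0, "tz": 0, "roll": 0}
  ],
  "jaw": -0.42
}}

```text
time_s: 11.45
position: [0.588, 0.2117, 0.2082]
tool_rot: [0.002, 0.729, 0.685, 0.002]
contact_force: [0.3, 0.6, -0.8]
gripper_width: 0.289
```

>>> {"api": "move_arm", "payload": {
  "steps": [
    {"tx": -0.138, "ty": -0.0166, "tz": 0, "roll": 0},
    {"tx": -0.138, "ty": -0.0166, "tz": 0, "roll": 0},
    {"tx": -0.138, "ty": -0.0166, "tz": 0, "roll": 0},
    {"tx": -0.138, "ty": -0.0166, "tz": 0, "roll": 0},
    {"tx": -0.138, "ty": -0.0166, "tz": 0, "roll": 0},
    {"tx": -0.138, "ty": -0.0166, "tz": 0, "roll": 0},
    {"tx": -0.138, "ty": -0.0166, "tz": 0, "roll": 0},
    {"tx": -0.138, "ty": -0.0166, "tz": 0, "roll": 0}
  ],
  "jaw": 0.2
}}

```text
time_s: 12.45
position: [0.5054, -0.2275, 0.204]
tool_rot: [-0.001, 0.729, 0.685, -0.0]
contact_force: [0.7, 0.3, -0.3]
gripper_width: 0.601
```

>>> {"api": "move_arm", "payload": {
  "steps": [
    {"tx": 0, "ty": 0, "tz": 0, "roll": -0.98},
    {"tx": 0, "ty": 0, "tz": 0, "roll": -0.98},
    {"tx": 0, "ty": 0, "tz": 0, "roll": -0.98},
    {"tx": 0, "ty": 0, "tz": 0, "roll": -0.98},
    {"tx": 0, "ty": 0, "tz": 0, "roll": -0.98},
    {"tx": 0, "ty": 0, "tz": 0, "roll": -0.98},
    {"tx": 0, "ty": 0, "tz": 0, "roll": -0.98},
    {"tx": 0, "ty": 0, "tz": 0, "roll": -0.98}
  ]
}}

```text
time_s: 13.45
position: [0.506, -0.2257, 0.2039]
tool_rot: [-0.001, 0.224, 0.975, 0.0]
contact_force: [-0.3, -0.7, -0.4]
gripper_width: 0.595
```

```bash
python3 - <<'E'
from h import *
np.set_printoptions(precision=4,suppress=True)
d=cap('side');P=pts(d)
for c,roi in(('yellow',(180,190,290,290)),('red',(150,190,250,250))):
    m=mask(d,c,roi)&(P[...,2]>.085)&(P[...,2]<.13)
    print(c,m.sum(),*line(P[m]))
print(arm.state()['position'],arm.state()['tool_rot'])
cv2.imwrite('pics/s2.png',d['color'])
T=np.load('top0.npy',allow_pickle=True).item();S=np.load('side0.npy',allow_pickle=True).item()
for n,d,roi in(('top',T,(315,155,365,225)),('side',S,(260,125,305,165))):
    P=pts(d);m=mask(d,'orange',roi);m=m&(P[...,2]>.1)&(P[...,2]<.112)
    print(n,m.sum(),*line(P[m]),P[m].mean(0),cv2.minAreaRect(P[m][:,:2].astype(np.float32)*1000))
E
```

```text
yellow 134 [0.5086 0.215  0.1097] [-0.0574 -0.9983 -0.0055] 0.07021981400886179
red 73 [0.5902 0.2121 0.1101] [-0.0458 -0.9986 -0.0248] 0.06315611686007416
[ 0.506  -0.2257  0.2039] [-0.0011  0.2216  0.9751  0.0005]
top 451 [ 0.5049 -0.2274  0.1052] [-0.8955  0.4451 -0.0013] 0.1380275657039955 [ 0.5048 -0.2274  0.105 ] ((504.86407470703125, -227.4559783935547), (21.22095489501953, 138.0008087158203), 63.260704040527344)
side 206 [ 0.5077 -0.2243  0.1041] [-0.9011  0.4336 -0.004 ] 0.13565281731959244 [ 0.5038 -0.2222  0.1041] ((507.187744140625, -225.28749084472656), (22.144128799438477, 135.6871337890625), 64.08319091796875)
```

View pics/s2.png

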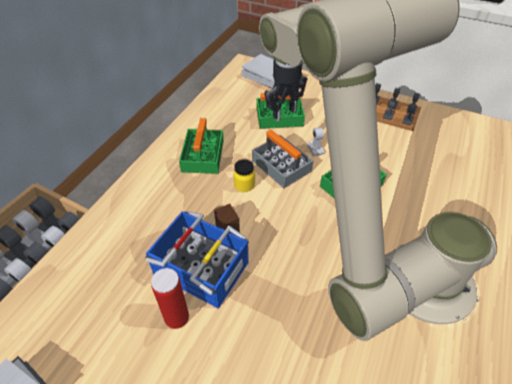

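Both arms lie across the mouth (red at (183,238), yellow at (211,252)), with the bar tops at 110 mm and 41 mm from the middle. The gripper is above the grey tray, so I'll descend and grip.

>>> {"api": "move_arm", "payload": {
  "steps": [
    {"tx": 0, "ty": 0, "tz": 0.08, "roll": 0.06},
    {"tx": 0, "ty": 0, "tz": 0.08, "roll": 0},
    {"tx": 0, "ty": 0, "tz": 0.08, "roll": 0},
    {"tx": 0, "ty": 0, "tz": 0.08, "roll": 0},
    {"tx": 0, "ty": 0, "tz": 0, "roll": 0},
    {"tx": 0, "ty": 0, "tz": 0, "roll": 0}
  ]
}}

```text
time_s: 14.25
position: [0.5067, -0.2262, 0.0779]
tool_rot: [0.0, 0.232, 0.973, -0.0]
contact_force: [0.2, -0.4, 0.2]
gripper_width: 0.603
```

>>> {"api": "move_arm", "payload": {
  "steps": [
    {"tx": 0, "ty": 0, "tz": 0, "roll": 0},
    {"tx": 0, "ty": 0, "tz": 0, "roll": 0},
    {"tx": 0, "ty": 0, "tz": 0, "roll": 0},
    {"tx": 0, "ty": 0, "tz": 0, "roll": 0},
    {"tx": 0, "ty": 0, "tz": 0, "roll": 0},
    {"tx": 0, "ty": 0, "tz": 0, "roll": 0}
  ],
  "jaw": -1,
  "grip_force": 70
}}

```text
time_s: 15.0
position: [0.5067, -0.2265, 0.0782]
tool_rot: [0.001, 0.231, 0.973, -0.0]
contact_force: [-1.6, -1.8, 5.3]
gripper_width: 0.242
```

>>> {"api": "move_arm", "payload": {
  "steps": [
    {"tx": 0, "ty": 0, "tz": -0.02, "roll": 0},
    {"tx": 0, "ty": 0, "tz": -0.05, "roll": 0},
    {"tx": 0, "ty": 0, "tz": -0.07, "roll": 0},
    {"tx": 0, "ty": 0, "tz": -0.08, "roll": 0},
    {"tx": 0, "ty": 0, "tz": -0.08, "roll": 0},
    {"tx": 0, "ty": 0, "tz": -0.06, "roll": 0},
    {"tx": 0, "ty": 0, "tz": -0.03, "roll": 0},
    {"tx": 0, "ty": 0, "tz": 0, "roll": 0}
  ]
}}

```text
time_s: 16.0
position: [0.5063, -0.2258, 0.2331]
tool_rot: [0.0, 0.231, 0.973, 0.0]
contact_force: [-0.1, 0.2, -4.4]
gripper_width: 0.244
```

```bash
python3 - <<'E'
from h import *
np.set_printoptions(precision=4,suppress=True)
s=arm.state();print(s['position'],s['tool_rot'],s['contact_force'],s['wrist_torque'])
for n in('side','top'):
    d=cap(n);P=pts(d);m=mask(d,'orange');m=m&(np.linalg.norm(P[...,:2]-s['position'][:2],axis=-1)<.11)&(P[...,2]>.2)
    print(n,m.sum(),*line(P[m]) if m.sum()>20 else '')
    if n=='side':cv2.imwrite('pics/s3.png',cv2.resize(d['color'][60:260,180:380],None,fx=2.5,fy=2.5))
E
```

```text
[ 0.5063 -0.2258  0.2331] [0.0001 0.2311 0.9729 0.    ] [-0.1119  0.2212 -4.405 ] [ 0.0024  0.0104 -0.0155]
side 223 [ 0.5134 -0.219   0.2545] [-0.9101  0.4097  0.0617] 0.14431355082058217
top 0
```

View pics/s3.png

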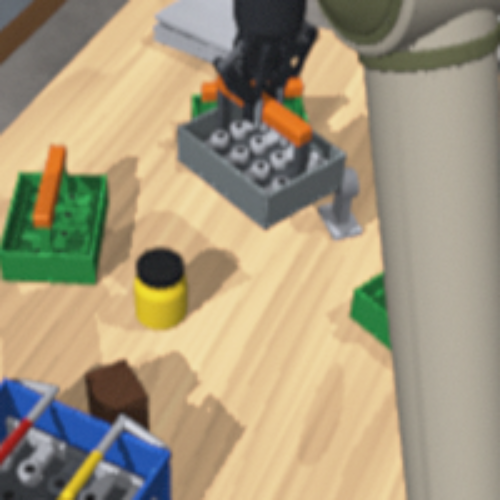

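The tray is held level (crop (265,170)), and the jar (160,290), lug (340,210) and timber (115,395) still stand. I'll rotate here, then carry it over.

>>> {"api": "move_arm", "payload": {
  "steps": [
    {"tx": 0, "ty": 0, "tz": 0, "roll": -0.2},
    {"tx": 0, "ty": 0, "tz": 0, "roll": -0.4},
    {"tx": 0, "ty": 0, "tz": 0, "roll": -0.5},
    {"tx": 0, "ty": 0, "tz": 0, "roll": -0.5},
    {"tx": 0, "ty": 0, "tz": 0, "roll": -0.5},
    {"tx": 0, "ty": 0, "tz": 0, "roll": -0.41},
    {"tx": 0, "ty": 0, "tz": 0, "roll": -0.2},
    {"tx": 0, "ty": 0, "tz": 0, "roll": 0}
  ]
}}

```text
time_s: 17.1
position: [0.5063, -0.226, 0.2328]
tool_rot: [-0.0, 0.03, 1.0, 0.0]
contact_force: [0.0, -0.3, -4.3]
gripper_width: 0.246
```

>>> {"api": "move_arm", "payload": {
  "steps": [
    {"tx": -0.002, "ty": 0.045, "tz": 0, "roll": 0},
    {"tx": -0.004, "ty": 0.09, "tz": 0, "roll": 0},
    {"tx": -0.004, "ty": 0.11, "tz": 0, "roll": 0},
    {"tx": -0.004, "ty": 0.11, "tz": 0, "roll": 0},
    {"tx": -0.004, "ty": 0.11, "tz": 0, "roll": 0},
    {"tx": -0.004, "ty": 0.11, "tz": 0, "roll": 0},
    {"tx": -0.004, "ty": 0.11, "tz": 0, "roll": 0},
    {"tx": -0.004, "ty": 0.11, "tz": 0, "roll": 0}
  ]
}}

```text
time_s: 18.1
position: [0.5368, 0.0931, 0.2332]
tool_rot: [0.0, 0.03, 1.0, 0.0]
contact_force: [0.4, -0.8, -4.1]
gripper_width: 0.244
```

>>> {"api": "move_arm", "payload": {
  "steps": [
    {"tx": -0.004, "ty": 0.11, "tz": 0, "roll": 0},
    {"tx": -0.004, "ty": 0.09, "tz": 0, "roll": 0},
    {"tx": -0.002, "ty": 0.06, "tz": 0, "roll": 0},
    {"tx": 0, "ty": 0.03, "tz": 0, "roll": 0},
    {"tx": 0, "ty": 0.01, "tz": 0, "roll": 0},
    {"tx": 0, "ty": 0, "tz": 0, "roll": 0},
    {"tx": 0, "ty": 0, "tz": 0, "roll": 0}
  ]
}}

```text
time_s: 18.98
position: [0.5486, 0.2095, 0.2332]
tool_rot: [-0.0, 0.03, 1.0, -0.0]
contact_force: [0.3, -0.2, -4.9]
gripper_width: 0.24
```

```bash
cat > chk.py <<'E'
from h import *
import sys
np.set_printoptions(precision=4,suppress=True)
zr=float(sys.argv[1]) # rim z
s=arm.state();print(s['position'],s['tool_rot'],s['contact_force'])
for n in('side','top'):
    d=cap(n);P=pts(d);r=np.linalg.norm(P[...,:2]-[.5497,.2132],axis=-1)
    o=mask(d,'orange')&(r<.11)&(P[...,2]>zr+.03)&(P[...,2]<zr+.065)
    if o.sum()>20:print(n,'handle',o.sum(),*line(P[o]))
    hsv=cv2.cvtColor(d['color'],cv2.COLOR_BGR2HSV)
    g=(hsv[...,1]<90)&(hsv[...,2]>40)&(r<.125)&(abs(P[...,2]-zr)<.006)
    print(n,'trayrim',g.sum(),cv2.minAreaRect(P[g][:,:2].astype(np.float32)*1000) if g.sum() else '')
    cv2.imwrite(f'pics/{sys.argv[2]}_{n}.png',cv2.resize(d['color'][120:330,60:300] ,None,fx=3,fy=2.85))
E
python3 chk.py 0.205 h1
```

```text
[0.5486 0.2095 0.2332] [-0.      0.0304  0.9995 -0.0001] [ 0.2601 -0.2234 -4.9286]
side handle 354 [0.55   0.2146 0.2592] [-0.9968  0.0776 -0.0201] 0.1381787094295734
side trayrim 556 ((551.4524536132812, 210.89822387695312), (122.34197235107422, 162.23236083984375), 86.57526397705078)
top handle 126 [0.5639 0.2047 0.2604] [-0.9999 -0.0145 -0.0026] 0.10815199590134537
top trayrim 333 ((548.7620849609375, 195.16140747070312), (92.4486312866211, 160.84934997558594), 87.81776428222656)
```

View pics/h1_side.png

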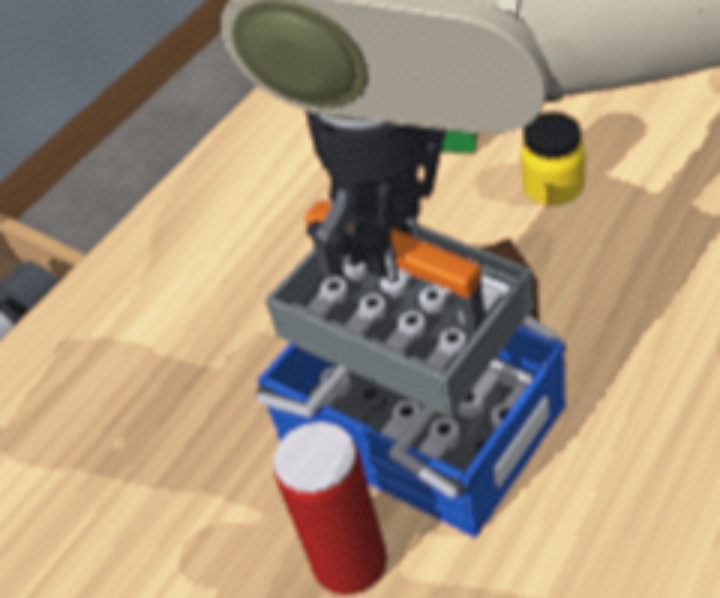

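The tray hovers level over the tote, 3 mm short in y compared with the tote rim in the same view. The can (325,510) is clear. I'll correct and lower.

>>> {"api": "move_arm", "payload": {
  "steps": [
    {"tx": 0, "ty": 0.008, "tz": 0, "roll": 0},
    {"tx": 0, "ty": 0, "tz": 0.02, "roll": 0},
    {"tx": 0, "ty": 0, "tz": 0.03, "roll": 0},
    {"tx": 0, "ty": 0, "tz": 0.025, "roll": 0},
    {"tx": 0, "ty": 0, "tz": 0.015, "roll": 0},
    {"tx": 0, "ty": 0, "tz": 0.01, "roll": 0},
    {"tx": 0, "ty": 0, "tz": 0, "roll": 0},
    {"tx": 0, "ty": 0, "tz": 0, "roll": 0}
  ]
}}

```text
time_s: 20.08
position: [0.5489, 0.2135, 0.1935]
tool_rot: [0.0, 0.03, 1.0, 0.0]
contact_force: [-0.3, -0.0, -4.6]
gripper_width: 0.241
```

```bash
python3 chk.py 0.164 h2
```

```text
[0.5489 0.2135 0.1935] [0.0003 0.03   0.9996 0.0001] [-0.3456 -0.0206 -4.5769]
side handle 340 [0.5506 0.2188 0.2195] [-0.9976  0.0667 -0.0194] 0.13875460469399728
side trayrim 572 ((553.6202392578125, 242.40237426757812), (177.07188415527344, 161.2268524169922), 86.67792510986328)
top handle 106 [0.5664 0.208  0.2211] [-0.9995 -0.0306  0.0075] 0.10278854402522791
top trayrim 313 ((549.1033325195312, 187.41485595703125), (66.96638488769531, 160.88084411621094), 86.71167755126953)
```

>>> {"api": "move_arm", "payload": {
  "steps": [
    {"tx": 0, "ty": -0.002, "tz": 0.004, "roll": 0},
    {"tx": 0, "ty": 0, "tz": 0.004, "roll": 0},
    {"tx": 0, "ty": 0, "tz": 0.003, "roll": 0},
    {"tx": 0, "ty": 0, "tz": 0, "roll": 0},
    {"tx": 0, "ty": 0, "tz": 0, "roll": 0}
  ]
}}

```text
time_s: 20.8
position: [0.5487, 0.2127, 0.1888]
tool_rot: [0.0, 0.03, 1.0, 0.0]
contact_force: [-0.1, -0.2, -2.6]
gripper_width: 0.24
```

Weight is starting to transfer (-4.6 to -2.6 N), so contact has begun.

>>> {"api": "move_arm", "payload": {
  "steps": [
    {"tx": 0, "ty": 0, "tz": 0.002, "roll": 0},
    {"tx": 0, "ty": 0, "tz": 0.001, "roll": 0},
    {"tx": 0, "ty": 0, "tz": 0, "roll": 0},
    {"tx": 0, "ty": 0, "tz": 0, "roll": 0}
  ]
}}

```text
time_s: 21.3
position: [0.5487, 0.2126, 0.1886]
tool_rot: [0.001, 0.03, 1.0, 0.0]
contact_force: [-3.8, -1.7, 5.8]
gripper_width: 0.245
```

>>> {"api": "move_arm", "payload": {
  "steps": [
    {"tx": 0, "ty": 0, "tz": -0.001, "roll": 0},
    {"tx": 0, "ty": 0, "tz": 0, "roll": 0}
  ],
  "grip_force": 20
}}

```text
time_s: 21.55
position: [0.5487, 0.2126, 0.1886]
tool_rot: [0.0, 0.03, 1.0, 0.0]
contact_force: [-4.7, -1.0, 6.0]
gripper_width: 0.244
```

>>> {"api": "move_arm", "payload": {
  "steps": [
    {"tx": 0, "ty": 0, "tz": 0, "roll": 0},
    {"tx": 0, "ty": 0, "tz": 0, "roll": 0},
    {"tx": 0, "ty": 0, "tz": 0, "roll": 0},
    {"tx": 0, "ty": 0, "tz": 0, "roll": 0}
  ],
  "jaw": 0.1
}}

```text
time_s: 22.05
position: [0.5487, 0.2127, 0.1878]
tool_rot: [-0.0, 0.03, 1.0, 0.0]
contact_force: [0.2, -0.7, 0.1]
gripper_width: 0.549
```

>>> {"api": "move_arm", "payload": {
  "steps": [
    {"tx": 0, "ty": 0, "tz": -0.03, "roll": 0},
    {"tx": 0, "ty": 0, "tz": -0.08, "roll": 0},
    {"tx": 0, "ty": 0, "tz": -0.1, "roll": 0},
    {"tx": 0, "ty": 0, "tz": -0.1, "roll": 0},
    {"tx": 0, "ty": -0.1, "tz": 0, "roll": 0},
    {"tx": 0, "ty": -0.13, "tz": 0, "roll": 0},
    {"tx": 0, "ty": -0.13, "tz": 0, "roll": 0},
    {"tx": 0, "ty": -0.13, "tz": 0, "roll": 0}
  ]
}}

```text
time_s: 23.05
position: [0.5366, 0.0155, 0.3129]
tool_rot: [0.001, 0.03, 1.0, -0.0]
contact_force: [0.8, -0.4, 0.8]
gripper_width: 0.553
```

>>> {"api": "move_arm", "payload": {
  "steps": [
    {"tx": 0, "ty": -0.13, "tz": 0, "roll": 0},
    {"tx": 0, "ty": -0.13, "tz": 0, "roll": 0},
    {"tx": 0, "ty": 0, "tz": 0, "roll": 0},
    {"tx": 0, "ty": 0, "tz": 0, "roll": 0}
  ]
}}

```text
time_s: 23.55
position: [0.5307, -0.0865, 0.3126]
tool_rot: [0.0, 0.03, 1.0, 0.0]
contact_force: [-1.0, -0.3, -0.4]
gripper_width: 0.549
```

```bash
python3 chk.py 0.16 h3; python3 - <<'E'
from h import *
d=cap('top');P=pts(d)
for nm,(a,b,c,e),zl,zh in(('can',(80,160,140,210),.165,.2),('timber',(205,160,240,200),.06,.08),('jar',(270,150,305,190),.075,.1),('lug',(360,200,400,240),.02,.1)):
    k=np.zeros(P.shape[:2],bool);k[b:e,a:c]=1;k&=(P[...,2]>zl)&(P[...,2]<zh);q=P[k]
    if len(q):print(nm,len(q),cv2.minAreaRect(q[:,:2].astype(np.float32)*1000)[:2],q[:,2].max())
for n in('top','side'):
    d=cap(n);P=pts(d);m=mask(d,'blue')&(P[...,2]>.095)&(P[...,2]<.106)
    print(n,cv2.minAreaRect(P[m][:,:2].astype(np.float32)*1000))
E
```

```text
[ 0.5307 -0.0865  0.3126] [0.0004 0.03   0.9995 0.    ] [-0.9895 -0.2975 -0.3898]
side handle 608 [0.5517 0.2198 0.2138] [-0.9984  0.0563  0.0006] 0.14010358768848408
side trayrim 614 ((551.8425903320312, 213.79676818847656), (122.85371398925781, 161.19451904296875), 86.95271301269531)
top handle 496 [0.5484 0.213  0.2162] [-0.9978  0.0658  0.0001] 0.13682666870724347
top trayrim 580 ((550.2987060546875, 213.38177490234375), (121.0959701538086, 160.47567749023438), 86.67119598388672)
can 529 ((534.196044921875, 353.85711669921875), (56.527095794677734, 57.96304702758789)) 0.18427606658365348
timber 4 ((543.5518798828125, 103.21484375), (3.4416587352752686, 8.957463264465332)) 0.07471375353666831
jar 221 ((567.206787109375, -101.18689727783203), (56.31958770751953, 33.68912887573242)) 0.08945407970587971
lug 194 ((432.8248596191406, -349.48760986328125), (24.878219604492188, 38.73430633544922)) 0.09328360663909356
top ((548.1343994140625, 212.11672973632812), (149.27720642089844, 196.53785705566406), 86.25236511230469)
side ((549.9176025390625, 214.6155548095703), (148.7760467529297, 198.4380645751953), 86.57042694091797)
```

View pics/h3_side.png

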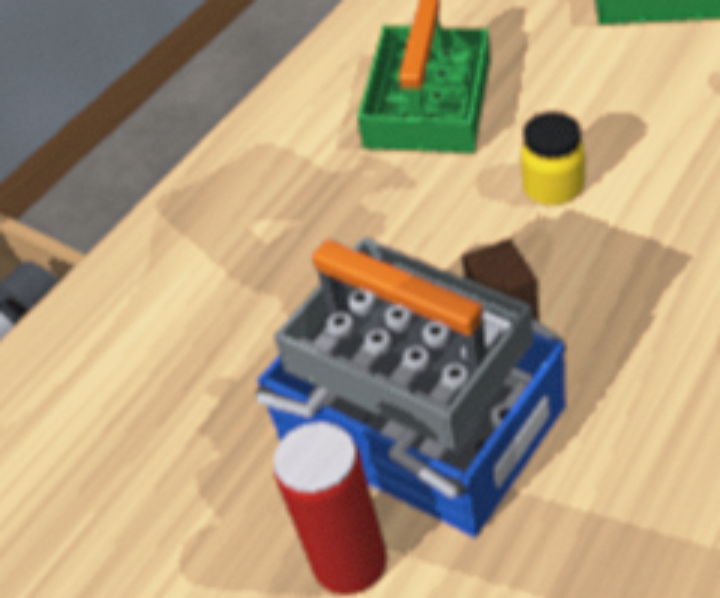

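View pics/h3_top.png

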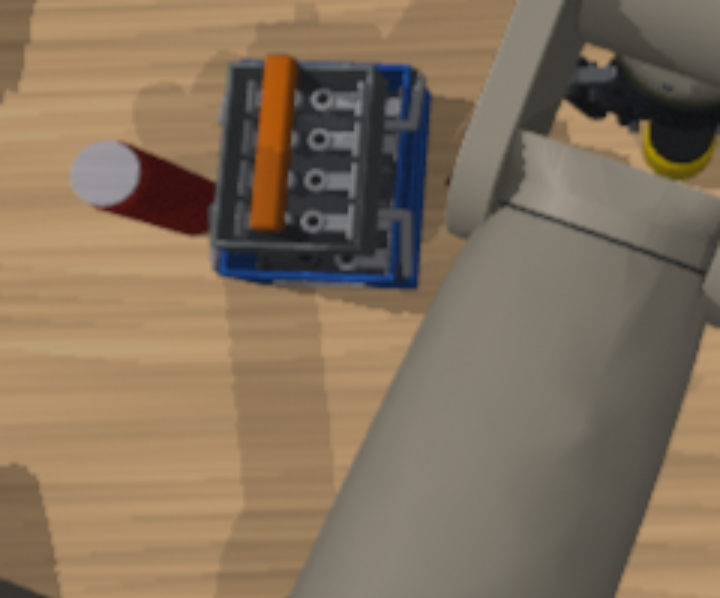

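The pictures show the tray level on both bars, centred within about 2 mm and parallel within about 0.5°. All four bystanders stand in place and the gripper is clear, so I'm handing in.

```bash
python3 -c "from rig import order;print(order.job_done())"
```

```text
the job is handed in; nothing more can be done
None
```

The job is done and handed in at about 24 s of the 72 s allowed. I gripped each bail bar and swung it over to its stop, then picked up the grey tray by its handle. I carried it level to the tote, turned it to match the tote's long side and lowered it gently onto the two bars before releasing.

**Last checks**
- **Bail arms:** before stacking, both bars lay about 41 mm from the tote's middle with their tops at about 110 mm, which is fully in.
- **Tray:** it sits about 2 mm from the tote's centre in both views, less than half a degree off parallel. It looks level, and its handle shows no measurable tilt.
- **Bystanders:** the oil can and forging measured within 0.5 mm of their starting places. In the last top view the arm hid most of the timber block and part of the jar, so I could not re-measure those two. The side view shows both standing where they were.
- **Disagreement:** the side view put the handle about 6 mm off in y. The tray rim in both views and the handle in the top view did not show this. I took it as a depth bias at that viewing angle.

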